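Pack the stamp-printing kit tray

ROBOT

A 6-joint arm with a two-finger parallel gripper is mounted at the origin on a cart in front of the work surface, level with it; the furniture and walls round the work are solid. World frame = base frame: x ahead of the robot, y to its left, z up, the work surface at z = 0. Lengths are in mm, angles in degrees, forces in N, time in s.
With the tool pointing down it reaches from about 350 to 850 mm from the base axis. Payload 8.1 kg.
Tool frame: the origin (TCP) lies between the finger pads; the fingertips stand 22 mm ahead of it and the grasp point (between the pads) lies 3 mm ahead of it; z points along the fingers, y is the line along which they close (so a half turn about z gives the same grasp; the last joint's range is limited). The gripper opens to 85 mm and grips with 20 to 120 N. Pads are 22 mm wide; open, the fingers measure 114 mm over their backs; the gripper's body (76 mm by 85 mm) begins 54 mm behind the grasp point. The pads swing forward as they close: fully open they stand 13 mm farther back than shut.
Start: joints at [-68.262, 7.471, 85.268, -0, 87.261, -4.893], TCP at [268.966, -536.342, 253.292] pointing down, gripper open.
Joint ranges: [-169.43, 169.43], [-51.17, 129.36], [1.28, 143.12], [-76.62, 256.62], [0, 156.53], [-152.29, 152.29]. Speed limits (degrees/s): [136.94, 136.94, 159.86, 180, 180, 180].

INTERFACE

Orientations are given as [roll, pitch, yaw] about the fixed x, y, z axes, in that order (R = Rz(yaw) Ry(pitch) Rx(roll)).
In Python, from bench import sense, snapshot, calibration, hand_in gives the robot as it stands.
- The arm moves only by the shell command python3 -m crank 'ROWS' [FORCE]. ROWS is JSON, a list of rows, each a list of 5 numbers: the shift along the tool's x, y, z in cm, then the turn about the tool's z in rad, then the finger opening in cm, from 0 to 8.54. A call has 1 to 20 rows; each row is the pose to reach, as a shift and turn from the pose commanded when the call began, along the tool's axes at that moment; what a row does not reach only later rows make up. A row lasts 1/10 s, in which the tool goes at most 50 mm and 8.59 degrees, less where a joint would pass 70% of its speed; a pose out of reach is approached as far as the arm can. A call with a gripper value outside its range is refused whole. The fingers move at their own pace and stop on an object; FORCE is the grip in N (left out, the last holds). Time passes only in rows, so rows that repeat a pose let the fingers close. It gives the time, the measured TCP pose, the force, the opening and the grip force at its end, in the units of the state.
- sense(): the state, without advancing time (a new reading comes with each control period).
- snapshot(name): name is "scene" or "top"; returns (picture, depth): 480x640x3 uint8, red, green, blue; 480x640 float32, mm along the optical axis (not along the pixel's ray), 0 where there is no reading.
- calibration(name): a dict with "fovy" (degrees; the focal length in pixels is half the picture's height over the tangent of half this angle, whatever the lens; pixels are square), "cx", "cy" (the principal point, pixels), "rvec" (rotation vector, rad) and "tvec" (3), from world to camera coordinates, as OpenCV has them. Camera axes: x right, y down, z forward; pixel columns grow to the right and rows downward; lengths in mm; the calibration is good to about 2 mm. A picture is of the moment at which its call begins. calibration takes no time and is no camera call.
- hand_in(): hands the job in; it is judged then, once.
The state is a dict: "time": time; "joint_pos": joint angles; "qd": joint speeds; "joint_efforts": joint torques, N m; "tool_pos": TCP position; "tcp_rot": TCP orientation; "ft_force": force on the tool from outside, world axes, zero at the start; "wrist_torque": the same for the moment, N m; "finger_gap": finger opening in mm; "grip_force": force on a finger pad.
Only numpy, scipy, OpenCV 4.12 (cv2) and the standard library are available. Lean on these libraries where they do the work, as an engineer would, in place of code of your own. Each camera call takes 0.05 s, during which the arm holds its last target. There are 200 camera calls.

TASK

Pack the printing kit that lies scattered round the dark wooden tray into it: stand the black ink bottle and the plum ink bottle in the two square wells (either way round) and the ink jar in the round well, lay the blue stamp-pad tin flat in the shallow recess, and then stand the wooden stamp upright on the middle of the tin. Keep the inks upright, and leave the glue bottle (orange cap) and the cleaner bottle (green cap), which look alike but do not belong, standing where they are. The stock of similar bottles and jars in the row along the back of the desk stays too: take the ones nearest the tray.

Things in the scene. Friction and masses are not known exactly. Their poses are not given: they have to be found in the camera images.
- black_ink_mid (a point): The ink bottle nearest the tray with near-black blue body, cream label band and black screw cap; 38 mm across, 94 mm tall, standing upright, loose. The point is its centre, 47 mm above its foot; z is its axis, pointing up. Grip its full-width body, about 60 mm above its foot, the fingers closing along its own x or y axis (it acts 34 mm wide and square there).
- plum_ink_mid (a point): The ink bottle nearest the tray with dark plum (reddish purple) body, cream label band and white screw cap; same shape and size as the other ink bottle (38 mm across, 94 mm tall), loose. The point is its centre, 47 mm above its foot; z is its axis. Grip it like the other one.
- jar_mid (a point): The squat ink jar nearest the tray: dark plum-brown glass, cream label, black screw cap; 50 mm across, 57 mm tall, standing upright, loose. The point is its centre, 28.5 mm above its foot; z is its axis. The cap is 42 mm across and reaches from 42 to 57 mm above the foot; grip cap or body from above.
- pad_tin_mid (a point): Flat dark blue stamp-pad tin, shut, its lid fixed: 61 mm along its own x, 91 mm along its own y, 14 mm thick, lying flat on the desk, loose. The point is its centre, 7 mm above its underside. Grip it across its 61 mm width (fingers closing along its x).
- stamp_mid (a point): Wooden rubber stamp standing on its foot: foot 29 mm (own x) by 36 mm (own y), 16 mm high, with a turned brown handle on it about 24 mm thick, 63 mm tall overall, loose. The point is on its axis 31.5 mm above its underside. Grip the handle about 42 mm above the underside.
- bottle_block: Beech block (118 x 85 x 18 mm, fixed) with two square felt-lined wells, one of three in a row in the dark kit tray, 88.5 mm between centres. Origin: centre of its underside, 4 mm above the desk; x along its length, y along its width to its neighbours, z up. Wells 51 x 51 mm, centred at x = -28.3 and +28.3 mm; floor at z = 6 mm, top at z = 18 mm. Set bottles in with the fingers closing along y.
- pad_block: Beech block of the kit tray (118 x 85 x 18 mm, fixed) with one shallow rectangular felt-lined recess. Origin: centre of its underside, 4 mm above the desk; x along its length, y along its width, z up. The recess is centred, 105 mm along x and 75 mm along y; floor at z = 14 mm, block's top at z = 18 mm. The tin goes here, its 91 mm side along the block's x.
- jar_well (a point): Centre of the floor of the round well (64 mm across, 12 mm deep) in the third beech block of the kit tray (118 x 85 x 18 mm, fixed; an eraser lies in a slot beside the well). The floor is 10 mm above the desk, the block's top 22 mm. Axes as the block's: x along its length, y across it, z up.
- glue_mid (a point): The glue bottle nearest the tray, a look-alike of the ink bottles that does not belong to the kit: white body with an orange label and orange cap, 41 mm across, 118 mm tall, upright, loose. The point is its centre, 59 mm above its foot.
- cleaner_mid (a point): The cleaner bottle nearest the tray, another look-alike that does not belong: pale blue-white body, dark green cap, 49 mm across, 150 mm tall, upright, loose. The point is its centre, 75 mm above its foot.
Things that resemble listed ones, but are neither listed nor needed, are in the scene too. What is shaped like the part that bears black_ink_mid but turquoise is not meant.

How it is judged:
By the outcome, as a careful person would: the job done as asked, in the order asked, and still so for the second after the job is handed in, with the robot touching nothing.
It also fails if it takes over 128 s, if anything falls off the work surface, if the arm or the gripper's body presses on something with over 40 N, if the wrist force passes 120 N, or if a joint passes its speed limit or range.

## Working session

There is one attempt and no reset: what is moved stays moved. The work goes in short steps, Python scripts to look and compute and a shell command to move; the robot and the scene stay as the last step left them, time stands still between calls to the robot, and variables do not carry over. Pictures are saved under pics/ and viewed, at most 14 in all, crops included, and the job is handed in when it is done.

```bash
ls; mkdir -p pics; cat > h.py <<'E'
import numpy as np, cv2
from bench import sense, snapshot, calibration
def save(n,im): cv2.imwrite(f'pics/{n}.png',cv2.cvtColor(im,cv2.COLOR_RGB2BGR))
def cam(name):
    c=calibration(name); f=240/np.tan(np.radians(c['fovy'])/2)
    return f,c['cx'],c['cy'],cv2.Rodrigues(np.array(c['rvec'],float))[0],np.array(c['tvec'],float).ravel()
def cloud(name,d):
    f,cx,cy,R,t=cam(name); v,u=np.mgrid[:480,:640]
    P=np.stack([(u-cx)/f*d,(v-cy)/f*d,d],-1)
    return (P-t)@R
def atz(name,u,v,z):
    f,cx,cy,R,t=cam(name); r=R.T@np.array([(u-cx)/f,(v-cy)/f,1]); c=-R.T@t
    return c+r*(z-c[2])/r[2]
E
python3 - <<'E'
from h import *
for n in('scene','top'):
    im,d=snapshot(n); save(n,im); np.savez(n,im=im,d=d)
    f,cx,cy,R,t=cam(n); print(n,f,cx,cy,-R.T@t,R.tolist(),(d==0).mean())
s=sense(); print({k:np.round(v,2).tolist() for k,v in s.items()})
E
```

```text
pics
scene 546.1442429418528 320.4449942371313 240.85206635396574 [-263.75351443 -860.17248979  534.23304459] [[0.6076797028363509, -0.793660906118685, -0.028770555427238886], [-0.3261206583051852, -0.21634060745814981, -0.9202402174384856], [0.724134445381047, 0.5685939743468149, -0.3902950132261196]] 0.003997395833333334
top 440.4288125702646 316.74042519177044 246.63523299991627 [ 474.13271895 -238.50459724  908.79697516] [[0.01462777663727366, -0.9998501874967443, -0.009253686474846798], [-0.9968135436792174, -0.013856325835601813, -0.07855419385378407], [0.07841420335838564, 0.010373273208702773, -0.9968668957862967]] 0.003961588541666667
{'time': 0.1, 'joint_pos': [-68.26, 7.51, 85.32, 0.0, 87.26, -4.89], 'qd': [0.07, -0.05, -0.14, 0.05, -0.04, -0.02], 'joint_efforts': [0.0, -57.1, -50.19, -0.0, 0.01, -0.0], 'tool_pos': [268.78, -535.91, 252.36], 'tcp_rot': [-179.91, -0.01, 26.63], 'ft_force': [0.38, -0.16, 0.29], 'wrist_torque': [-0.01, -0.01, -0.03], 'grip_force': 0.0, 'finger_gap': 85.6}
```

View pics/scene.png

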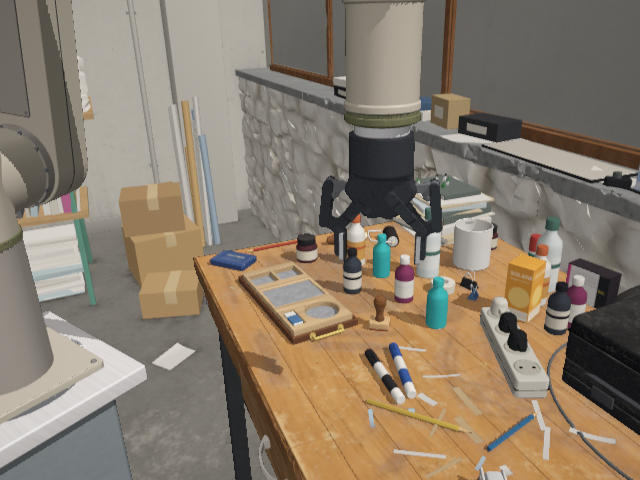

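View pics/top.png

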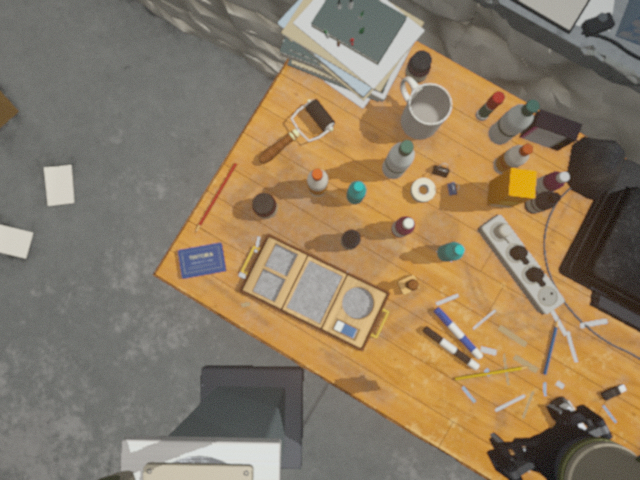

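Scene picture: black ink (352,272), plum ink (404,280), jar (307,249), tin (233,260), stamp (379,313), tray (295,300). Top picture: the same at (351,240), (404,226), (264,205), (202,260), (409,286), tray (315,293).

Could be confused, in the top picture:
- Black ink: back-row bottle (543,202) and the turquoise ones (357,192) and (451,252).
- Plum ink: back-row bottle (555,182).
- Jar: back jar (419,65).
- Others: glue (317,180), cleaner (399,160).

I choose those nearest the tray and check with a crop.

```bash
python3 - <<'E'
from h import *
im=np.load('top.npz')['im']
c=cv2.resize(im[165:355,175:435],None,fx=3,fy=3,interpolation=cv2.INTER_CUBIC); save('topc',c)
im=np.load('scene.npz')['im']
c=cv2.resize(im[215:345,205:455],None,fx=3.2,fy=3.2,interpolation=cv2.INTER_CUBIC); save('scenec',c)
E
```

```text
(no output)
```

View pics/topc.png

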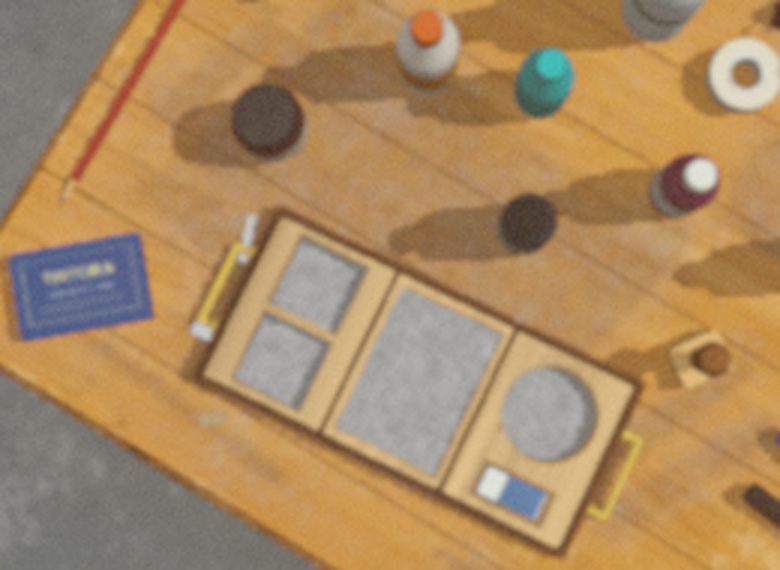

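View pics/scenec.png

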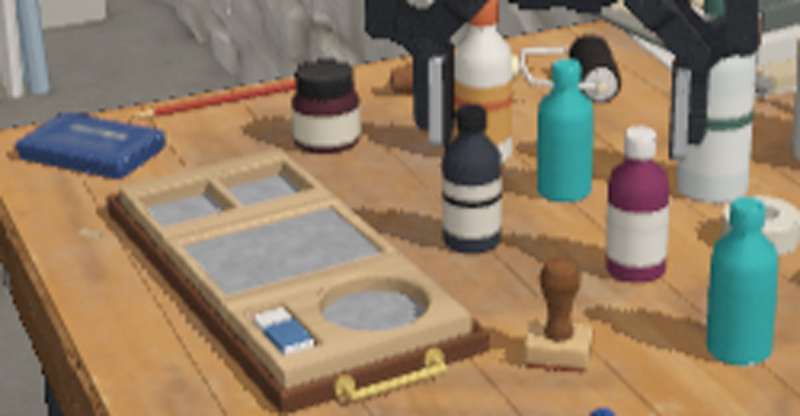

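```bash
cat > m.py <<'E'
from h import *
from scipy.optimize import least_squares
def load(n): z=np.load(n+'.npz'); return z['im'],cloud(n,z['d']).reshape(-1,3),z['d']
def near(P,c,r,z0,z1): return P[(np.hypot(*(P[:,:2]-c).T)<r)&(P[:,2]>z0)&(P[:,2]<z1)]
def circ(P,R,c):
    s=least_squares(lambda q:np.hypot(P[:,0]-q[0],P[:,1]-q[1])-R,c,loss='soft_l1',f_scale=1.); return s.x,np.sqrt(np.mean(np.minimum(s.fun**2,25)))
E
python3 - <<'E'
from m import *
T=load('top');S=load('scene')
for n,(im,P,d) in(('top',T),('scene',S)):
    Q=P[(abs(P[:,0]-430)<120)&(abs(P[:,1]+260)<250)]; Q=Q[abs(Q[:,2])<8]; print(n,'desk z',np.median(Q[:,2]),Q[:,2].std())
g={}
for k,u,v,z,R,z0,z1 in(('black',351,240,94,19,15,55),('plum',404,226,94,19,15,55),('jar',264,205,57,25,8,36),('glue',317,176,118,20.5,15,60),('cleaner',401,150,150,24.5,15,80),('turq1',357,192,94,19,15,55),('turq2',451,252,94,19,15,55)):
    c=atz('top',u,v,z)[:2]; print(k,c.round(1))
    for n,(im,P,d) in(('top',T),('scene',S)):
        Q=near(P,c,R+18,z0,z1)
        if len(Q)>15: x,e=circ(Q,R,c); print('  ',n,len(Q),x.round(1),e.round(2),'topz',np.percentile(near(P,x,R,5,200)[:,2],99).round(1))
# caps by stamps, tray
for n,(im,P,d) in(('top',T),('scene',S)):
    Q=P[(P[:,2]>17)&(P[:,2]<27)]; c=atz('top',315,293,22)[:2]; Q=near(Q,c,160,17,27)
    Q=Q[np.hypot(*(Q[:,:2]-Q[:,:2].mean(0)).T)<170]
    A=((Q[:,:2]+1000)/1).astype(int); M=np.zeros((2000,2000),np.uint8); M[A[:,0],A[:,1]]=255
    M=cv2.morphologyEx(M,cv2.MORPH_CLOSE,np.ones((7,7))); k,l,st,_=cv2.connectedComponentsWithStats(M); i=1+st[1:,4].argmax()
    pts=np.argwhere(l==i).astype(np.float32)-1000; r=cv2.minAreaRect(pts); print(n,'tray',r,len(Q),Q[:,2].mean())
c=[ (283,215),(637,385),(562,550),(207,378)]
K=np.array([atz('top',175+(x+.5)/3-.5,165+(y+.5)/3-.5,22)[:2] for x,y in c]); print('corners',K.round(1).tolist(),K.mean(0).round(1))
for a,b in((0,1),(1,2),(2,3),(3,0)): e=K[b]-K[a]; print(np.hypot(*e).round(1),np.degrees(np.arctan2(e[1],e[0])).round(1))
E
```

```text
top desk z -1.6114112147187052 2.3200664039280774
scene desk z -0.3719770749177914 1.733212421658415
black [ 551.5 -293.5]
   top 36 [ 559.  -295.6] 0.2 topz 94.5
   scene 340 [ 558.6 -293.5] 1.5 topz 94.5
plum [ 579.  -391.7]
   top 76 [ 586.  -400.1] 0.3 topz 95.0
   scene 352 [ 585.9 -397.8] 1.37 topz 94.4
jar [ 621.4 -125.2]
   top 121 [ 627.7 -120.5] 1.36 topz 58.4
   scene 242 [ 626.6 -119.4] 1.99 topz 58.2
glue [ 665.6 -228.9]
   top 90 [ 671.7 -228.1] 0.33 topz 118.5
   scene 207 [ 671.3 -226. ] 1.68 topz 116.5
cleaner [ 706. -376.]
   top 228 [ 714.4 -386.3] 0.41 topz 150.4
   scene 474 [ 713.8 -383.9] 1.66 topz 150.0
turq1 [ 641.9 -303.9]
   top 73 [ 654.5 -306.2] 0.27 topz 94.8
   scene 293 [ 654. -304.] 1.83 topz 94.0
turq2 [ 531.7 -478.4]
   top 108 [ 537.3 -494.5] 0.37 topz 94.2
   scene 415 [ 537.3 -492.2] 1.24 topz 94.5
top tray ((454.78851318359375, -225.63551330566406), (262.5716857910156, 121.86021423339844), 64.84688568115234) 4532 19.942230800096684
scene tray ((452.7467041015625, -223.8820343017578), (267.7031555175781, 121.21025848388672), 65.02609252929688) 3274 20.64267225859871
corners [[563.5, -132.3], [452.8, -371.2], [343.6, -321.9], [453.2, -83.9]] [ 453.3 -227.3]
263.3 -114.9
119.8 155.7
262.0 65.3
120.4 -23.7
```

```bash
cat >> m.py <<'E'
def go(x,y,z,yaw):
    "row values: cm shifts along tool axes, rad turn, from measured pose"
    s=sense(); p=np.array(s['tool_pos']); a=s['tcp_rot'][2]; w=np.radians(a); d=np.array([x,y,z])-p
    X=np.array([np.cos(w),np.sin(w)]); Y=np.array([np.sin(w),-np.cos(w)])
    t=-((yaw-a+180)%360-180)
    print('at',np.round(p,1),'rot',np.round(s['tcp_rot'],1),'gap',round(s['finger_gap'],1),'F',np.round(s['ft_force'],1),'t',round(s['time'],1),'| row',np.round([d[:2]@X/10,d[:2]@Y/10,-d[2]/10,np.radians(t)],2).tolist())
E
python3 - <<'E'
from m import *
T=load('top');S=load('scene')
cz=lambda x,y,z:atz('top',175+(x+.5)/3-.5,165+(y+.5)/3-.5,z)[:2]
for k,x,y,z in(('jarwell',549,413,22),('wellA',318,285,22),('wellB',281,361,22),('pad',420,380,22),('blackcap',528,223,94),('plumcap',701,173,94),('jarcap',268,121,57),('stamphandle',712,360,63)):
    print(k,cz(x,y,z).round(1))
K=np.array([cz(*p,14) for p in((10,257),(141,234),(153,317),(23,338))]);print('tin',K.mean(0).round(1),K.round(1).tolist())
F=np.array([cz(*p,16) for p in((671,352),(722,333),(734,362),(684,388))]);print('stampfoot',F.mean(0).round(1),F.round(1).tolist())
im,P,d=T; Q=near(P,K.mean(0),75,7,20)
r=cv2.minAreaRect(Q[:,:2].astype(np.float32)); print('tin depth top',r,len(Q))
Q=near(S[1],K.mean(0),75,7,20); print('tin depth scene',cv2.minAreaRect(Q[:,:2].astype(np.float32)),len(Q))
c=F.mean(0)
for n,(im,P,d) in(('top',T),('scene',S)):
    Q=near(P,c,40,55,70); print(n,'stamp top',Q.mean(0).round(1),len(Q)); Q=near(P,c,45,7,19); print(cv2.minAreaRect(Q[:,:2].astype(np.float32)),len(Q))
    H=near(P,c,40,26,60); print('handle',circ(H,12,c))
# fingertips in scene
P=S[1]; Q=P[(np.hypot(P[:,0]-269,P[:,1]+536)<75)&(P[:,2]>150)]; print('tips',np.percentile(Q[:,2],[0,.5,1,2,5]),len(Q))
w=np.radians(26.6); s=(Q[:,:2]-[269,-536])@[np.sin(w),-np.cos(w)]; 
for sg in(-1,1):
    q=Q[s*sg>30]; print(sg,np.percentile(q[:,2],[0,1,3]),len(q))
E
```

```text
jarwell [ 433.4 -312.7]
wellA [ 516.5 -156.9]
wellB [ 465.3 -133.2]
pad [ 454.  -226.4]
blackcap [ 553.3 -292.8]
plumcap [ 585.9 -399.7]
jarcap [ 621.4 -125.2]
stamphandle [ 470.3 -412.7]
tin [513.7   4.4] [[533.0, 54.1], [550.0, -34.8], [493.6, -44.7], [478.1, 43.1]]
stampfoot [ 470.9 -416.1] [[475.1, -394.8], [488.3, -429.1], [469.0, -437.1], [451.1, -403.6]]
tin depth top ((514.1008911132812, 6.475196838378906), (60.813201904296875, 91.44540405273438), 11.131138801574707) 1322
tin depth scene ((512.4246215820312, 7.203433990478516), (66.96197509765625, 94.28822326660156), 11.64857006072998) 545
top stamp top [ 471.2 -413.9   59.5] 92
((465.7095642089844, -402.689453125), (28.705886840820312, 61.10569381713867), 25.15743637084961) 154
handle (array([ 472.41821098, -416.37205155]), np.float64(2.82762531483604))
scene stamp top [ 467.  -415.4   59.5] 78
((463.3735046386719, -403.2799072265625), (32.14711380004883, 60.08092498779297), 28.01797103881836) 211
handle (array([ 473.14064129, -411.31636007]), np.float64(2.3844607673797116))
tips [243.43809197 252.56129796 257.56031068 267.60521903 292.28189441] 18374
-1 [243.8256949  250.05026538 256.78915381] 2911
1 [243.43809197 251.63081066 258.9664355 ] 3386
```

```bash
python3 - <<'E'
from m import *
T=load('top');S=load('scene')
for k,c,z,r in(('black',(558,-294),92,15),('plum',(586,-399),92,15),('jar',(625,-122),55,30),('turq',(654,-305),92,15)):
    for n,(im,P,d) in(('top',T),('scene',S)):
        Q=near(P,c,r+5,z,z+6); a=cv2.minEnclosingCircle(Q[:,:2].astype(np.float32)); print(k,n,len(Q),a,Q[:,:2].mean(0).round(1))
go(557.5,-294.5,150,-25)
E
```

```text
black top 52 ((559.1754150390625, -295.2803039550781), 9.383564949035645) [ 559.6 -295.5]
black scene 33 ((555.9691772460938, -294.80810546875), 9.610913276672363) [ 556.5 -295.3]
plum top 50 ((585.2666625976562, -399.7087097167969), 9.282808303833008) [ 585.8 -399. ]
plum scene 33 ((584.001953125, -397.2109680175781), 10.858399391174316) [ 584.  -398.3]
jar top 169 ((626.5786743164062, -121.28373718261719), 20.306699752807617) [ 627.3 -121. ]
jar scene 103 ((626.2846069335938, -120.58602142333984), 22.293781280517578) [ 624.5 -121. ]
turq top 44 ((653.5853271484375, -305.7791442871094), 9.440069198608398) [ 653.2 -305.8]
turq scene 33 ((650.77392578125, -305.7114562988281), 11.024853706359863) [ 651.7 -305.8]
at [ 268.8 -535.9  252.4] rot [-179.9   -0.    26.6] gap 85.6 F [ 0.4 -0.2  0.3] t 0.1 | row [36.63, -8.64, 10.24, 0.9]
```

```bash
python3 -m crank '[[36.7,-8.6,0,0.9,8.5],[36.7,-8.6,0,0.9,8.5],[36.7,-8.6,0,0.9,8.5],[36.7,-8.6,0,0.9,8.5],[36.7,-8.6,0,0.9,8.5],[36.7,-8.6,0,0.9,8.5],[36.7,-8.6,0,0.9,8.5],[36.7,-8.6,0,0.9,8.5],[36.7,-8.6,0,0.9,8.5],[36.7,-8.6,0,0.9,8.5],[36.7,-8.6,0,0.9,8.5],[36.7,-8.6,0,0.9,8.5]]' 30; python3 -c "
from m import *
go(558,-294.8,63,-25)"
```

```text
time: 1.3
tool_pos: [557.6, -296.0, 253.2]
tcp_rot: [180.0, 0.0, -25.0]
ft_force: [0.7, -0.1, -0.3]
finger_gap: 85.2
grip_force: 0.0
at [ 557.6 -296.   253.2] rot [180.   0. -25.] gap 85.2 F [ 0.7 -0.1 -0.3] t 1.3 | row [-0.01, -0.12, 19.02, -0.0]
```

```bash
python3 -m crank '[[0,-0.1,5,0,8.5],[0,-0.1,10,0,8.5],[0,-0.1,15,0,8.5],[0,-0.1,17.5,0,8],[0,-0.1,19,0,7],[0,-0.1,19,0,5],[0,-0.1,19,0,4],[0,-0.1,19,0,2.5],[0,-0.1,19,0,2.5],[0,-0.1,19,0,2.5],[0,-0.1,19,0,2.5],[0,-0.1,19,0,2.5]]' 30; python3 -c "
from m import *
im,d=snapshot('scene'); save('g1',cv2.resize(im[150:330,240:480],None,fx=3,fy=3))
go(558,-294.8,250,-25)"
```

```text
time: 2.5
tool_pos: [559.7, -294.6, 64.7]
tcp_rot: [180.0, -0.1, -24.9]
ft_force: [-0.4, -0.7, 6.2]
finger_gap: 43.4
grip_force: 30.6
at [ 559.7 -294.6   64.7] rot [ 1.80e+02 -1.00e-01 -2.49e+01] gap 43.5 F [-1.9  0.6  6.2] t 2.5 | row [-0.15, 0.09, -18.53, 0.0]
```

View pics/g1.png

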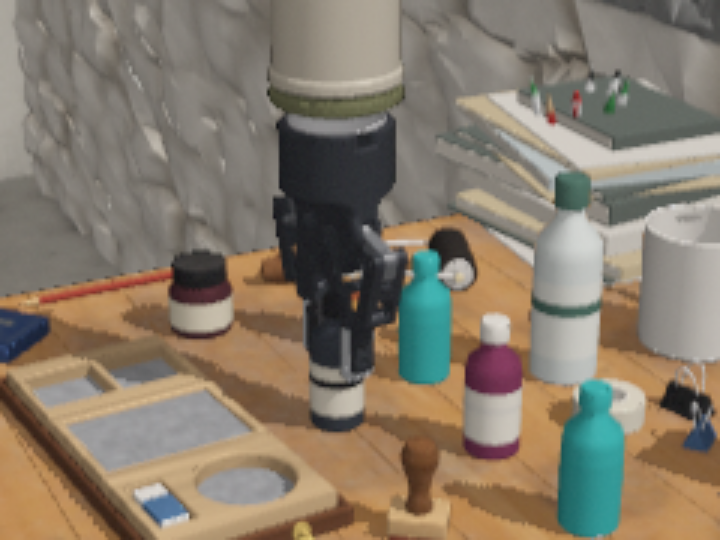

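Grip is on the square's corners (gap 43 mm instead of 34 mm, so it is turned about 20° off). In the picture the gripper stands on the black bottle at crop pixel (340,360), with nothing disturbed. I'll regrasp with the tool turned.

```bash
python3 -m crank '[[-0.1,0,0,0,6],[-0.1,0,0,0,6],[-0.1,0,0.1,-0.15,6],[-0.1,0,0.1,-0.3,6],[-0.1,0,0.1,-0.34,6],[-0.1,0,0.1,-0.34,6],[-0.1,0,0.1,-0.34,4],[-0.1,0,0.1,-0.34,2.5],[-0.1,0,0.1,-0.34,2.5],[-0.1,0,0.1,-0.34,2.5],[-0.1,0,0.1,-0.34,2.5]]' 30; python3 -c "
from m import *
go(558,-294.8,250,-25)"
```

```text
time: 3.65
tool_pos: [558.0, -293.6, 62.2]
tcp_rot: [-180.0, 0.0, -5.5]
ft_force: [0.3, 0.0, -0.1]
finger_gap: 33.3
grip_force: 27.5
at [ 558.  -293.6   62.2] rot [-180.     0.    -5.5] gap 33.3 F [ 0.3  0.  -0.1] t 3.6 | row [0.01, 0.12, -18.78, 0.34]
```

```bash
python3 -m crank '[[0,0,-1,0,2.5],[0,0,-4,0,2.5],[0,0,-8,0,2.5],[-1.5,-2,-10,0,2.5],[-4,-5.5,-10,0.1,2.5],[-7,-9.5,-10,0.2,2.5],[-9.5,-13,-10,0.3,2.5],[-10.8,-15.1,-10,0.34,2.5],[-10.8,-15.1,-10,0.34,2.5],[-10.8,-15.1,-10,0.34,2.5],[-10.8,-15.1,-10,0.34,2.5]]' 40; python3 -c "
from m import *
go(465.3,-133.4,73,-25)"
```

```text
time: 4.75
tool_pos: [465.5, -133.8, 163.0]
tcp_rot: [180.0, -0.1, -24.9]
ft_force: [0.5, 0.3, -0.4]
finger_gap: 33.4
grip_force: 36.1
at [ 465.5 -133.8  163. ] rot [ 1.80e+02 -1.00e-01 -2.49e+01] gap 33.4 F [ 0.5  0.3 -0.4] t 4.8 | row [-0.04, -0.03, 9.0, 0.0]
```

```bash
python3 -m crank '[[0,0,3,0,2.5],[0,0,6,0,2.5],[0,0,8,0,2.5],[0,0,8.6,0,2.5],[0,0,9,0,2.5],[0,0,9,0,2.5],[0,0,9,0,2.5]]'; python3 -m crank '[[0,0,0,0,4],[0,0,0,0,6],[0,0,0,0,6],[0,0,0,0,6],[0,0,-3,0,6],[0,0,-8,0,6],[0,0,-12,0,8.5],[0,0,-15,0,8.5],[0,0,-15,0,8.5],[0,0,-15,0,8.5]]'; python3 -c "
from m import *
go(585.3,-398.8,62,-25)"
```

```text
time: 5.45
tool_pos: [465.9, -133.7, 73.6]
tcp_rot: [-180.0, -0.1, -25.0]
ft_force: [0.4, 0.8, -1.4]
finger_gap: 33.2
grip_force: 36.7
time: 6.45
tool_pos: [465.3, -133.2, 223.1]
tcp_rot: [-180.0, -0.1, -24.9]
ft_force: [0.1, 0.2, -0.3]
finger_gap: 84.9
grip_force: 0.0
at [ 465.3 -133.2  223.1] rot [-1.80e+02 -1.00e-01 -2.49e+01] gap 84.9 F [ 0.1  0.2 -0.3] t 6.5 | row [22.08, 19.02, 16.11, 0.0]
```

```bash
python3 -m crank '[[22.1,19,0,0,8.5],[22.1,19,0,0,8.5],[22.1,19,0,0,8.5],[22.1,19,0,0,8.5],[22.1,19,0,0,8.5],[22.1,19,0,0,8.5],[22.1,19,0,0,8.5],[22.1,19,4,0,8.5],[22.1,19,8,0,8.5],[22.1,19,12,0,8.5],[22.1,19,15,0,7],[22.1,19,16.1,0,6],[22.1,19,16.1,0,5],[22.1,19,16.1,0,4],[22.1,19,16.1,0,2.5],[22.1,19,16.1,0,2.5],[22.1,19,16.1,0,2.5],[22.1,19,16.1,0,2.5]]' 30; python3 -c "
from m import *
go(585.3,-398.8,62,-25)"
```

```text
time: 8.25
tool_pos: [585.4, -398.8, 62.1]
tcp_rot: [180.0, -0.1, -24.9]
ft_force: [0.2, -0.8, 0.0]
finger_gap: 42.2
grip_force: 27.3
at [ 585.4 -398.8   62.1] rot [ 1.80e+02 -1.00e-01 -2.49e+01] gap 42.2 F [ 0.2 -0.8  0. ] t 8.2 | row [-0.01, 0.01, 0.01, 0.0]
```

```bash
python3 -m crank '[[0,0,0,0,6],[0,0,0,0,6],[0,0,0,-0.14,6],[0,0,0,-0.28,6],[0,0,0,-0.28,6],[0,0,0,-0.28,6],[0,0,0,-0.28,4],[0,0,0,-0.28,2.5],[0,0,0,-0.28,2.5],[0,0,0,-0.28,2.5],[0,0,0,-0.28,2.5]]' 30; python3 -c "
from m import *
go(516.6,-157.3,172,-25)"
```

```text
time: 9.35
tool_pos: [585.2, -398.6, 61.4]
tcp_rot: [180.0, -0.0, -8.9]
ft_force: [0.3, 0.5, 0.9]
finger_gap: 32.8
grip_force: 27.0
at [ 585.2 -398.6   61.4] rot [180.   -0.   -8.9] gap 32.8 F [0.3 0.5 0.9] t 9.3 | row [-10.52, -22.77, -11.06, 0.28]
```

```bash
python3 -m crank '[[0,0,-1,0,2.5],[0,0,-5,0,2.5],[0,0,-10,0,2.5],[-1.5,-3.5,-13,0,2.5],[-3.5,-7.5,-13,0.1,2.5],[-5.5,-12,-13,0.2,2.5],[-7.5,-16.5,-13,0.28,2.5],[-9.5,-20.5,-13,0.28,2.5],[-10.5,-22.8,-13,0.28,2.5],[-10.5,-22.8,-13,0.28,2.5],[-10.5,-22.8,-13,0.28,2.5],[-10.5,-22.8,-13,0.28,2.5]]' 40; python3 -c "
from m import *
go(516.8,-157.4,72.3,-25)"
```

```text
time: 10.55
tool_pos: [517.0, -157.9, 191.8]
tcp_rot: [180.0, -0.1, -25.0]
ft_force: [-0.9, -0.7, -0.9]
finger_gap: 32.8
grip_force: 36.0
at [ 517.  -157.9  191.8] rot [ 1.8e+02 -1.0e-01 -2.5e+01] gap 32.8 F [-0.9 -0.7 -0.9] t 10.6 | row [-0.04, -0.04, 11.95, 0.0]
```

```bash
python3 -m crank '[[0,0,4,0,2.5],[0,0,8,0,2.5],[0,0,10.5,0,2.5],[0,0,11.5,0,2.5],[0,0,11.9,0,2.5],[0,0,11.9,0,2.5],[0,0,11.9,0,2.5]]'; python3 -m crank '[[0,0,0,0,4],[0,0,0,0,6],[0,0,0,0,6],[0,0,0,0,6],[0,0,-3,0,6],[0,0,-8,0,6],[0,0,-12,0,8.5],[0,0,-15,0,8.5],[0,0,-15,0,8.5],[0,0,-15,0,8.5]]'; python3 -c "
from m import *
go(626.5,-121,41,-25)
im,d=snapshot('scene'); save('g2',cv2.resize(im[190:350,190:440],None,fx=3,fy=3))"
```

```text
time: 11.25
tool_pos: [518.0, -157.9, 74.1]
tcp_rot: [-180.0, -0.2, -25.0]
ft_force: [0.4, 0.7, -0.4]
finger_gap: 32.9
grip_force: 35.9
time: 12.25
tool_pos: [517.1, -157.2, 223.2]
tcp_rot: [-180.0, -0.1, -24.9]
ft_force: [-0.4, 0.6, -0.5]
finger_gap: 84.7
grip_force: 0.0
at [ 517.1 -157.2  223.2] rot [-1.80e+02 -1.00e-01 -2.49e+01] gap 84.7 F [-0.4  0.6 -0.5] t 12.2 | row [8.39, -7.89, 18.22, 0.0]
```

View pics/g2.png

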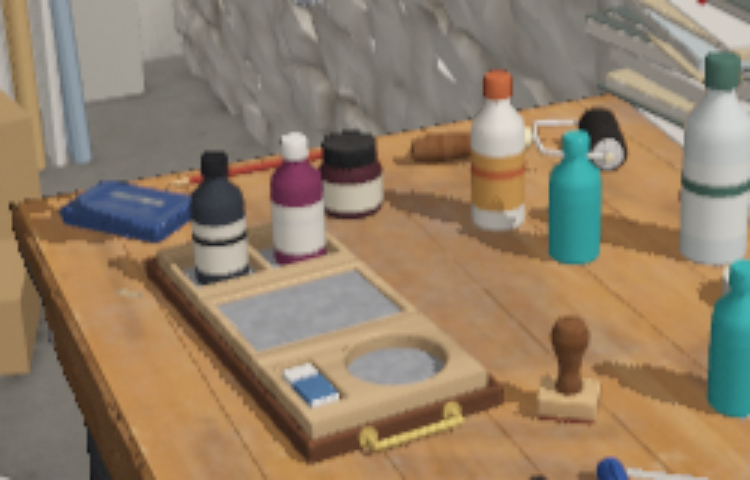

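Both bottles stand in their wells (black at (218,220), plum at (297,200)) and the rest is untouched. Next is the jar.

```bash
python3 -m crank '[[8.4,-7.9,0,0,8.5],[8.4,-7.9,0,0,8.5],[8.4,-7.9,0,0,8.5],[8.4,-7.9,4,0,8.5],[8.4,-7.9,8,0,8.5],[8.4,-7.9,12,0,8.5],[8.4,-7.9,16,0,8.5],[8.4,-7.9,18,0,8.5],[8.4,-7.9,18.7,0,8],[8.4,-7.9,18.7,0,7],[8.4,-7.9,18.7,0,6],[8.4,-7.9,18.7,0,4],[8.4,-7.9,18.7,0,4],[8.4,-7.9,18.7,0,4],[8.4,-7.9,18.7,0,4],[8.4,-7.9,18.7,0,4]]' 30; python3 -c "
from m import *
go(433.3,-312.7,136,-25)"
```

```text
time: 13.9
tool_pos: [627.7, -121.3, 37.6]
tcp_rot: [-180.0, -0.2, -24.9]
ft_force: [-0.4, -0.5, 6.7]
finger_gap: 47.8
grip_force: 31.6
at [ 627.7 -121.3   37.6] rot [-180.    -0.2  -24.9] gap 47.8 F [-0.4 -0.5  6.7] t 13.9 | row [-9.55, 25.55, -9.84, 0.0]
```

```bash
python3 -m crank '[[0,0,-1,0,4],[0,0,-4,0,4],[0,0,-8,0,4],[0,0,-12,0,4],[0,0,-14,0,4],[-1.5,4,-14,0,4],[-3,8,-14,0,4],[-4.7,12.5,-14,0,4],[-6.4,17,-14,0,4],[-8,21.5,-14,0,4],[-9.5,25.5,-14,0,4],[-9.5,25.5,-14,0,4],[-9.5,25.5,-14,0,4],[-9.5,25.5,-14,0,4]]' 40; python3 -c "
from m import *
go(433.3,-312.7,48,-25)
im,d=snapshot('scene'); save('g3',cv2.resize(im[150:350,190:440],None,fx=2.5,fy=2.5))"
```

```text
time: 15.3
tool_pos: [433.1, -311.4, 175.7]
tcp_rot: [-180.0, -0.0, -24.9]
ft_force: [-0.1, 0.4, -0.6]
finger_gap: 47.3
grip_force: 41.6
at [ 433.1 -311.4  175.7] rot [-180.    -0.   -24.9] gap 47.3 F [-0.1  0.4 -0.6] t 15.3 | row [0.07, 0.11, 12.77, 0.0]
```

View pics/g3.png

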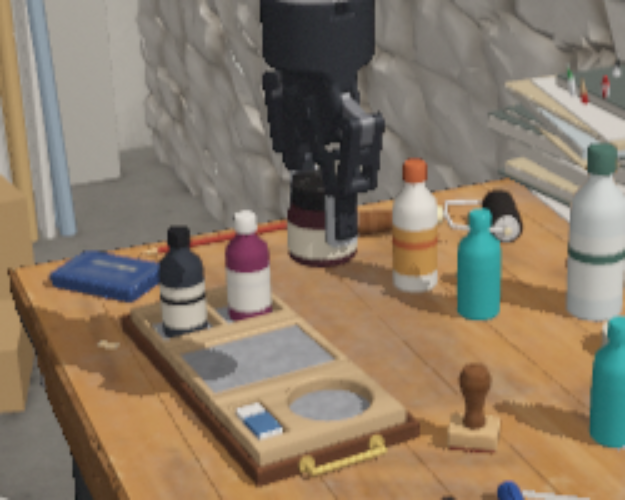

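The jar hangs upright in the fingers at (320,220); I lower it into the round well.

```bash
python3 -m crank '[[0.1,0.1,4,0,4],[0.1,0.1,8,0,4],[0.1,0.1,11,0,4],[0.1,0.1,12,0,4],[0.1,0.1,12.5,0,4],[0.1,0.1,12.8,0,4],[0.1,0.1,12.8,0,4],[0.1,0.1,12.8,0,4]]'; python3 -m crank '[[0,0,0,0,6],[0,0,0,0,8],[0,0,0,0,8],[0,0,0,0,8],[0,0,-3,0,8],[0,0,-8,0,8],[0,0,-12,0,8.5],[0,0,-17,0,8.5],[0,0,-17,0,8.5],[0,0,-17,0,8.5]]'; python3 -c "
from m import *
go(513.3,6.7,22,-168.6)
go(513.3,6.7,22,11.4)"
```

```text
time: 16.15
tool_pos: [434.0, -314.1, 49.0]
tcp_rot: [180.0, -0.1, -24.9]
ft_force: [-0.4, -0.2, -1.1]
finger_gap: 46.8
grip_force: 41.6
time: 17.15
tool_pos: [433.8, -314.1, 219.4]
tcp_rot: [179.9, -0.2, -24.9]
ft_force: [0.3, 0.0, -0.5]
finger_gap: 84.5
grip_force: 0.0
at [ 433.8 -314.1  219.4] rot [179.9  -0.2 -24.9] gap 84.5 F [ 0.3  0.  -0.5] t 17.1 | row [-6.32, -32.44, 19.74, 2.51]
at [ 433.8 -314.1  219.4] rot [179.9  -0.2 -24.9] gap 84.5 F [ 0.3  0.  -0.5] t 17.1 | row [-6.32, -32.44, 19.74, -0.63]
```

```bash
python3 -m crank '[[-0.4,-2.2,0,-0.15,8.5],[-0.8,-4.4,0,-0.3,8.5],[-1.2,-6.6,0,-0.45,8.5],[-1.7,-8.8,0,-0.6,8.5],[-2.1,-11,0,-0.75,8.5],[-2.5,-13.2,0,-0.9,8.5],[-3,-15.4,0,-1.05,8.5],[-3.4,-17.6,0,-1.2,8.5],[-3.8,-19.8,0,-1.35,8.5],[-4.2,-22,0,-1.5,8.5],[-4.7,-24.2,0,-1.65,8.5],[-5.1,-26.4,0,-1.8,8.5],[-5.6,-28.6,0,-1.95,8.5],[-6,-30.8,4,-2.1,8.5],[-6.3,-32.4,8,-2.2,8.5],[-6.3,-32.4,12,-2.2,8.5],[-6.3,-32.4,12,-2.2,8.5],[-6.3,-32.4,12,-2.2,8.5]]'; python3 -c "
from m import *
go(513.3,6.7,21.5,101.4)"
```

```text
time: 18.95
tool_pos: [510.8, 7.1, 96.0]
tcp_rot: [-179.8, -0.1, 101.1]
ft_force: [0.7, 0.1, 1.4]
finger_gap: 85.0
grip_force: 0.0
at [510.8   7.1  96. ] rot [-1.798e+02 -1.000e-01  1.011e+02] gap 85.0 F [0.7 0.1 1.4] t 18.9 | row [-0.08, 0.23, 7.45, -0.01]
```

```bash
python3 -m crank '[[-0.1,0.2,3,0,8.5],[-0.1,0.2,6,0,8.5],[-0.1,0.2,7.2,0,8.5],[-0.1,0.2,7.2,0,7.5],[-0.1,0.2,7.2,0,7.2]]' 30; python3 -c "
from m import *
go(513.3,6.7,21.5,101.4)"
```

```text
time: 19.45
tool_pos: [515.9, 6.2, 27.2]
tcp_rot: [179.9, 0.0, 101.1]
ft_force: [-0.0, -1.3, 0.2]
finger_gap: 72.1
grip_force: 0.0
at [515.9   6.2  27.2] rot [179.9   0.  101.1] gap 72.1 F [-0.  -1.3  0.2] t 19.4 | row [0.1, -0.25, 0.57, -0.01]
```

```bash
python3 -m crank '[[0,0,0.2,0,7.2],[0,0,0.2,0,7.2],[0,0,0.2,0,7.2]]'; python3 -c "
from m import *
go(513.3,6.7,21.5,101.4); go(513.3,6.7,21.5,101.4)"
```

```text
time: 19.75
tool_pos: [515.2, 6.4, 24.2]
tcp_rot: [179.9, 0.0, 101.1]
ft_force: [0.7, -0.2, 0.3]
finger_gap: 72.0
grip_force: 0.0
at [515.2   6.4  24.2] rot [179.9   0.  101.1] gap 72.0 F [ 0.7 -0.2  0.3] t 19.8 | row [0.07, -0.19, 0.27, -0.0]
at [515.2   6.4  24.2] rot [179.9   0.  101.1] gap 72.0 F [ 0.7 -0.2  0.3] t 19.8 | row [0.07, -0.19, 0.27, -0.0]
```

```bash
python3 -m crank '[[0,-0.15,0.25,0,7.2],[0,-0.15,0.25,0,6.5],[0,-0.15,0.25,0,5.5],[0,-0.15,0.25,0,5],[0,-0.15,0.25,0,5],[0,-0.15,0.25,0,5],[0,-0.15,0.25,0,5]]' 40; python3 -c "
from m import *
go(453.8,-225.7,121.5,155)
im,d=snapshot('scene'); save('g4',cv2.resize(im[190:290,180:340],None,fx=4,fy=4))"
```

```text
time: 20.45
tool_pos: [512.8, 6.2, 21.0]
tcp_rot: [-180.0, -0.0, 101.1]
ft_force: [-4.3, -0.3, 4.7]
finger_gap: 59.9
grip_force: 42.8
at [512.8   6.2  21. ] rot [-180.    -0.   101.1] gap 59.9 F [-4.3 -0.3  4.7] t 20.4 | row [-21.62, -10.26, -10.05, -0.94]
```

View pics/g4.png

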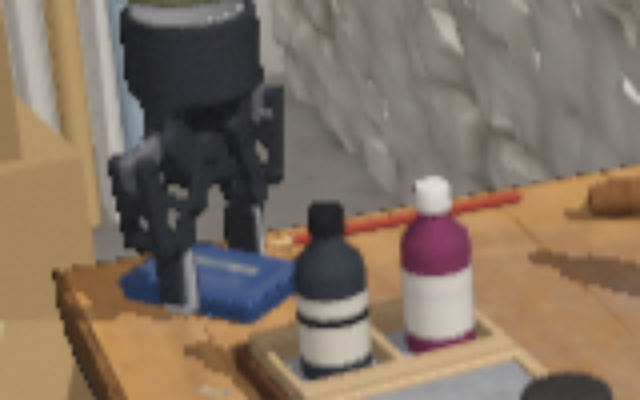

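Gap of 60 mm: the tin is gripped, fingertip at (185,300) close to its lower edge. I lift and measure the tip height against the tin.

```bash
python3 -m crank '[[0,0,-1,0,5],[0,0,-4,0,5],[0,0,-8,0,5],[0,0,-12,0,5],[0,0,-15,0,5],[0,0,-15,0,5],[0,0,-15,0,5],[0,0,-15,0,5]]'; python3 - <<'E'
from m import *
go(453.8,-225.7,171,155)
im,d=snapshot('scene'); save('g5',cv2.resize(im[150:250,170:330],None,fx=4.5,fy=4.5)); np.savez('s5',im=im,d=d)
P=cloud('scene',d); s=sense(); p=np.array(s['tool_pos']); w=np.radians(101.1)
q=(P[...,:2]-p[:2]); a=q@[np.cos(w),np.sin(w)]; b=q@[np.sin(w),-np.cos(w)]
for nm,m in(('finger',(abs(a)<13)&(abs(b)>30)&(abs(b)<60)&(P[...,2]>100)),('tin',(abs(a)>18)&(abs(a)<50)&(abs(b)<34)&(P[...,2]>100)&(P[...,2]<p[2]))):
    for sg in(-1,1):
        k=m&(b*sg>0); print(nm,sg,k.sum(),(np.percentile(P[k][:,2],[0,1,5,50,100])-p[2]).round(1) if k.sum() else '')
E
```

```text
time: 21.3
tool_pos: [512.2, 6.3, 169.4]
tcp_rot: [-179.9, -0.0, 101.1]
ft_force: [-0.2, -0.6, -1.5]
finger_gap: 59.6
grip_force: 43.7
at [512.2   6.3 169.4] rot [-179.9   -0.   101.1] gap 59.6 F [-0.2 -0.6 -1.5] t 21.3 | row [-21.63, -10.2, -0.16, -0.94]
finger -1 1531 [-16.7 -12.    3.6 166.3 299.6]
finger 1 337 [-7.9 -6.5 -2.7 35.2 95.9]
tin -1 234 [-22.1 -20.3 -19.4  -9.3  -4.5]
tin 1 111 [-20.7 -20.4 -17.9  -6.8  -4.5]
```

View pics/g5.png

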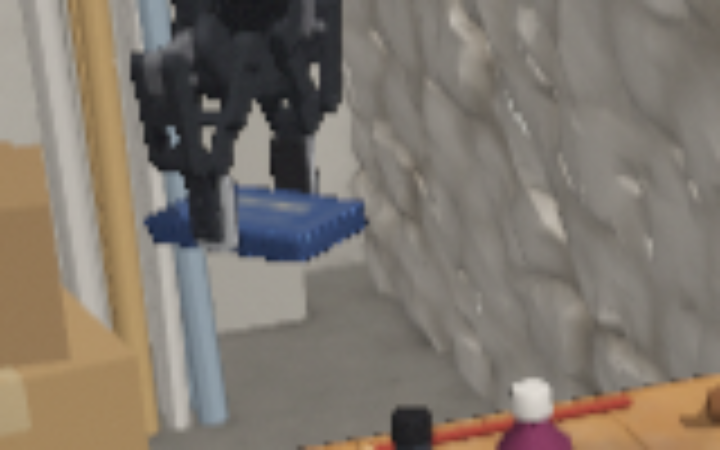

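Tips sit about 5 mm above the tin's underside and the tin is level, so it will clear the recess rim. Carry it over.

```bash
python3 -m crank '[[-3,-1.4,0,-0.13,5],[-6.5,-3,0,-0.26,5],[-10,-4.7,0,-0.4,5],[-13.5,-6.4,0,-0.54,5],[-17,-8,0,-0.68,5],[-20,-9.4,0,-0.82,5],[-21.6,-10.2,0,-0.94,5],[-21.6,-10.2,0,-0.94,5],[-21.6,-10.2,0,-0.94,5],[-21.6,-10.2,0,-0.94,5],[-21.6,-10.2,0,-0.94,5]]'; python3 -c "
from m import *
go(453.8,-225.7,41,155)"
```

```text
time: 22.45
tool_pos: [454.8, -224.4, 170.4]
tcp_rot: [180.0, -0.0, 155.0]
ft_force: [0.5, -0.8, 0.2]
finger_gap: 59.5
grip_force: 43.7
at [ 454.8 -224.4  170.4] rot [180.  -0. 155.] gap 59.5 F [ 0.5 -0.8  0.2] t 22.4 | row [0.03, -0.16, 12.94, -0.0]
```

```bash
python3 -m crank '[[0,-0.1,4,0,5],[0,-0.1,8,0,5],[0,-0.1,11,0,5],[0,-0.1,12,0,5],[0,-0.1,12.6,0,5],[0,-0.1,12.8,0,5],[0,-0.1,12.8,0,5],[0,-0.1,12.8,0,5]]'; python3 - <<'E'
from m import *
go(453.8,-225.7,41,155)
im,d=snapshot('scene'); save('g6',cv2.resize(im[190:350,190:390],None,fx=3.5,fy=3.5))
E
```

```text
time: 23.25
tool_pos: [455.4, -227.0, 44.4]
tcp_rot: [-180.0, 0.2, 155.0]
ft_force: [-0.6, 0.4, -0.8]
finger_gap: 59.6
grip_force: 43.7
at [ 455.4 -227.    44.4] rot [-180.     0.2  155. ] gap 59.6 F [-0.6  0.4 -0.8] t 23.2 | row [0.2, 0.05, 0.34, -0.0]
```

View pics/g6.png

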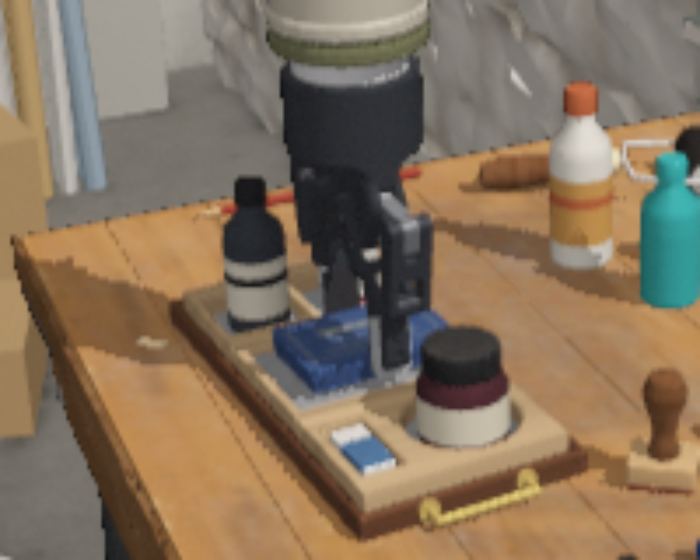

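```bash
python3 -m crank '[[0.1,0,0.2,0,5],[0.1,0,0.3,0,5],[0.1,0,0.3,0,5],[0.1,0,0.3,0,5]]'; python3 -m crank '[[0,0,0,0,6.4],[0,0,0,0,7.0],[0,0,0,0,7.0],[0,0,0,0,7.0],[0,0,-1,0,7.0],[0,0,-4,0,7.0],[0,0,-8,0,7.0],[0,0,-13,0,7.0],[0,0,-18,0,7],[0,0,-18,0,7],[0,0,-18,0,7],[0,0,-18,0,7]]'; python3 -c "
from m import *
go(471.5,-414.3,45,155)
"
```

```text
time: 23.7
tool_pos: [453.3, -225.9, 39.7]
tcp_rot: [180.0, -0.0, 155.0]
ft_force: [0.3, -0.8, -1.5]
finger_gap: 59.5
grip_force: 43.7
time: 24.9
tool_pos: [452.8, -225.6, 219.1]
tcp_rot: [180.0, -0.1, 155.0]
ft_force: [-0.5, 0.4, -0.8]
finger_gap: 69.9
grip_force: 0.0
at [ 452.8 -225.6  219.1] rot [ 1.80e+02 -1.00e-01  1.55e+02] gap 69.9 F [-0.5  0.4 -0.8] t 24.9 | row [-9.68, -16.31, 17.41, -0.0]
```

```bash
python3 - <<'E'
from m import *
im,d=snapshot('top'); 
a=cv2.resize(im[265:310,380:440],None,fx=10,fy=10,interpolation=cv2.INTER_CUBIC); save('g7',a)
im,d=snapshot('scene'); save('g8',cv2.resize(im[190:350,190:440],None,fx=3.2,fy=3.2))
E
```

```text
(no output)
```

View pics/g7.png

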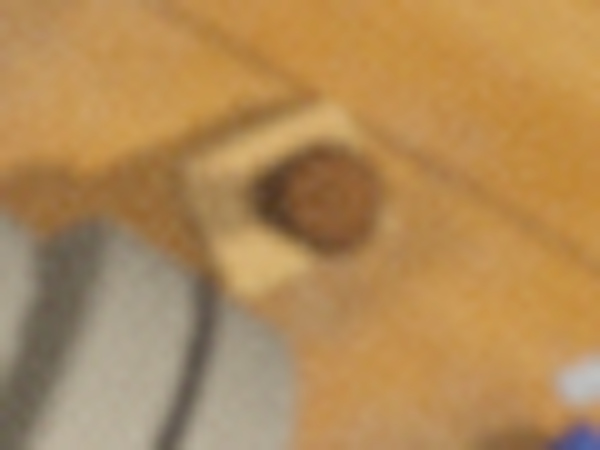

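View pics/g8.png

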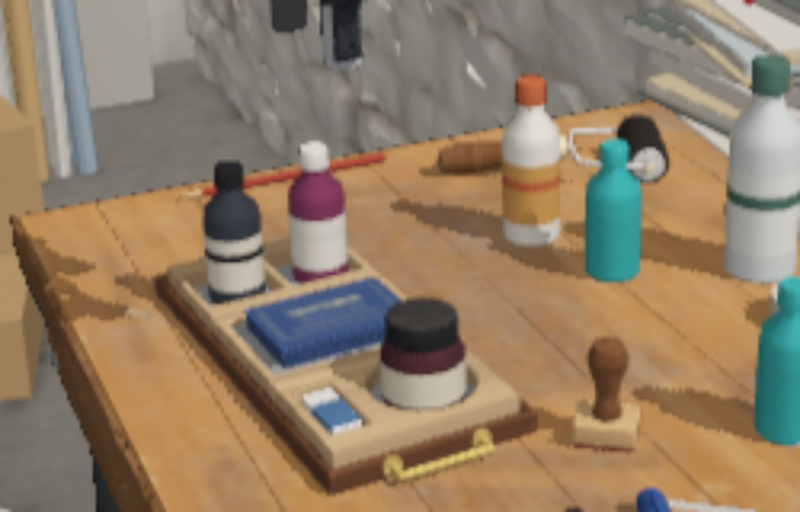

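Black, plum, jar and tin all sit properly (crop pixels (235,240), (317,220), (425,360), (325,320)). In the close crop the stamp's foot corners are (190,165), (330,100), (240,295) and the handle top is (322,198).

```bash
python3 -c "
from m import *
print(atz('top',411.7,284.3,58),atz('top',408,284.2,16))
go(471.5,-414.8,44.5,113.5)"
```

```text
[ 471.02098453 -413.12324441   58.        ] [ 470.95891035 -414.29972737   16.        ]
at [ 452.4 -225.4  218. ] rot [180.   -0.2 155. ] gap 70.3 F [-0.2  0.5 -0.9] t 25.0 | row [-9.74, -16.36, 17.35, 0.72]
```

```bash
python3 -m crank '[[-2,-3.5,0,0.12,7],[-4.5,-7.5,0,0.26,7],[-7,-11.5,0,0.4,7],[-9,-15,0,0.54,7],[-9.7,-16.3,0,0.68,7],[-9.7,-16.3,0,0.72,7],[-9.7,-16.3,4,0.72,7],[-9.7,-16.3,8,0.72,7],[-9.7,-16.3,12,0.72,7],[-9.7,-16.3,12,0.72,7],[-9.7,-16.3,12,0.72,6],[-9.7,-16.3,12,0.72,6]]' 30; python3 -c "
from m import *
go(471.2,-414,44.5,113.5)"
```

```text
time: 26.2
tool_pos: [473.3, -415.7, 102.3]
tcp_rot: [179.9, 0.2, 113.7]
ft_force: [0.4, -0.0, 1.2]
finger_gap: 59.9
grip_force: 0.0
at [ 473.3 -415.7  102.3] rot [179.9   0.2 113.7] gap 59.9 F [ 0.4 -0.   1.2] t 26.2 | row [0.24, -0.12, 5.78, 0.0]
```

```bash
python3 -m crank '[[0.15,-0.1,2.5,0,6],[0.15,-0.1,4.5,0,6],[0.15,-0.1,5.6,0,6],[0.15,-0.1,5.6,0,6],[0.15,-0.1,5.6,0,4.5],[0.15,-0.1,5.6,0,3],[0.15,-0.1,5.6,0,1.5],[0.15,-0.1,5.6,0,1.5],[0.15,-0.1,5.6,0,1.5],[0.15,-0.1,5.6,0,1.5]]' 30; python3 -c "
from m import *
go(453.8,-225.8,195,155)"
```

```text
time: 27.2
tool_pos: [471.5, -414.7, 45.6]
tcp_rot: [180.0, 0.1, 113.7]
ft_force: [-0.4, -0.6, 6.5]
finger_gap: 20.9
grip_force: 29.2
at [ 471.5 -414.7   45.6] rot [1.800e+02 1.000e-01 1.137e+02] gap 20.9 F [-0.4 -0.6  6.5] t 27.2 | row [18.01, 5.97, -14.94, -0.72]
```

```bash
python3 -m crank '[[0,0,-1,0,1.5],[0,0,-4,0,1.5],[0,0,-8,0,1.5],[1.5,0.5,-12,0,1.5],[4,1.3,-13,-0.12,1.5],[7,2.3,-13,-0.24,1.5],[10,3.3,-13,-0.36,1.5],[13,4.3,-13,-0.48,1.5],[16,5.3,-13,-0.6,1.5],[18,5.95,-13,-0.72,1.5],[18,5.95,-13,-0.72,1.5],[18,5.95,-13,-0.72,1.5],[18,5.95,-13,-0.72,1.5],[18,5.95,-13,-0.72,1.5]]' 35; python3 -c "
from m import *
go(453.5,-226,77.6,155)
im,d=snapshot('scene'); save('g9',cv2.resize(im[150:350,190:440],None,fx=2.5,fy=2.5))"
```

```text
time: 28.6
tool_pos: [452.8, -225.8, 173.9]
tcp_rot: [-180.0, 0.0, 154.9]
ft_force: [-0.3, -0.1, 0.5]
finger_gap: 21.2
grip_force: 34.3
at [ 452.8 -225.8  173.9] rot [-180.     0.   154.9] gap 21.2 F [-0.3 -0.1  0.5] t 28.6 | row [-0.07, 0.01, 9.63, -0.0]
```

View pics/g9.png

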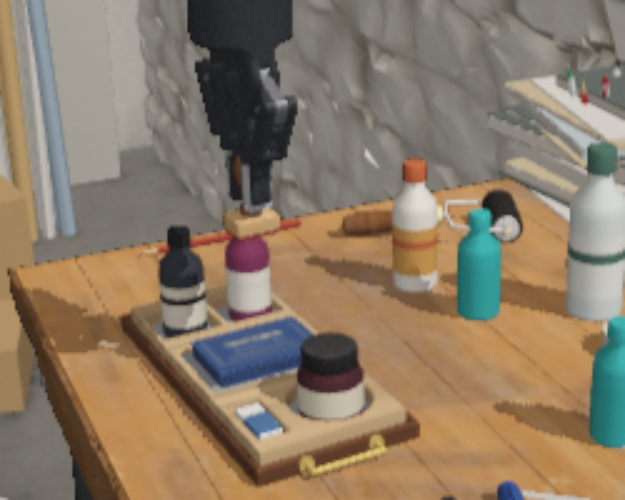

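The stamp hangs level at (250,220), over the tin. I lower it.

```bash
python3 -m crank '[[0,0,4,0,1.5],[0,0,7,0,1.5],[0,0,8.6,0,1.5],[0,0,9.2,0,1.5],[0,0,9.4,0,1.5],[0,0,9.5,0,1.5],[0,0,9.5,0,1.5],[0,0,9.5,0,1.5]]'; python3 -c "
from m import *
go(453.5,-226,77.6,155)"
```

```text
time: 29.45
tool_pos: [453.5, -225.4, 79.9]
tcp_rot: [-180.0, 0.1, 155.0]
ft_force: [-0.2, -0.0, -1.1]
finger_gap: 20.7
grip_force: 34.3
at [ 453.5 -225.4   79.9] rot [-1.80e+02  1.00e-01  1.55e+02] gap 20.7 F [-0.2 -0.  -1.1] t 29.4 | row [-0.02, -0.05, 0.23, -0.0]
```

```bash
python3 -m crank '[[0,0,0.1,0,1.5],[0,0,0.1,0,1.5],[0,0,0.1,0,1.5]]'; python3 -m crank '[[0,0,0.2,0,1.5],[0,0,0.2,0,1.5]]'
```

```text
time: 29.75
tool_pos: [453.2, -225.2, 78.4]
tcp_rot: [-180.0, 0.1, 155.0]
ft_force: [0.8, -0.2, 3.8]
finger_gap: 20.7
grip_force: 34.5
time: 29.95
tool_pos: [454.1, -226.0, 78.3]
tcp_rot: [-180.0, 0.2, 155.0]
ft_force: [-5.3, 1.0, 18.2]
finger_gap: 21.3
grip_force: 35.2
```

```bash
python3 -m crank '[[0,0,-0.2,0,1.5],[0,0,-0.2,0,1.5],[0,0,-0.2,0,3],[0,0,-0.2,0,4.5],[0,0,-0.2,0,5.5],[0,0,-0.2,0,5.5],[0,0,-2,0,5.5],[0,0,-5,0,5.5],[0,0,-9,0,5.5],[0,0,-14,0,5.5],[0,0,-17,0,5.5],[0,0,-17,0,5.5]]'; python3 -m crank '[[10,0,0,0,5.5],[20,0,0,0,5.5],[20,0,0,0,5.5],[20,0,0,0,5.5],[20,0,0,0,5.5],[20,0,0,0,5.5]]'; python3 - <<'E'
from m import *
go(453,-226,200,155)
a,da=snapshot('scene'); b,db=snapshot('top')
A=cv2.resize(a[200:345,195:445],(800,464)); save('g10',A); np.savez('t11',im=b,d=db)
P=cloud('top',db).reshape(-1,3)
for k,c,r,z0,z1 in(('stamp top',(453,-226),45,85,104),('tin top',(453,-226),60,27,40),('black',(466,-133),25,95,112),('plum',(517,-157),25,95,112),('jar',(434,-314),35,60,75)):
    Q=near(P,c,r,z0,z1); print(k,len(Q),Q.mean(0).round(1) if len(Q) else '',cv2.minAreaRect(Q[:,:2].astype(np.float32)) if len(Q)>3 else '')
E
```

```text
time: 31.15
tool_pos: [455.2, -226.4, 251.9]
tcp_rot: [-179.9, 0.6, 155.0]
ft_force: [1.0, -0.9, -0.2]
finger_gap: 55.0
grip_force: 0.0
time: 31.75
tool_pos: [271.4, -140.3, 245.7]
tcp_rot: [-180.0, 0.2, 154.9]
ft_force: [0.5, -0.1, 0.5]
finger_gap: 54.9
grip_force: 0.0
at [ 271.4 -140.3  245.7] rot [-180.     0.2  154.9] gap 54.9 F [ 0.5 -0.1  0.5] t 31.8 | row [-20.08, -0.07, 4.57, -0.0]
stamp top 119 [ 453.4 -226.2   91.1] ((453.315673828125, -226.09202575683594), (20.364768981933594, 22.325796127319336), 0.5495829582214355)
tin top 1125 [ 454.  -225.5   31.1] ((453.8388366699219, -225.6487579345703), (60.46049118041992, 90.25889587402344), 64.31689453125)
black 89 [ 467.1 -134.3  102.1] ((466.8451232910156, -134.60340881347656), (16.431352615356445, 18.242332458496094), 0.8337444067001343)
plum 89 [ 521.2 -159.3  102.2] ((521.2321166992188, -159.16488647460938), (18.25446891784668, 18.060882568359375), 64.30729675292969)
jar 383 [ 433.3 -313.    65.1] ((433.25457763671875, -312.5791931152344), (39.83522033691406, 40.00774002075195), 0.46446678042411804)
```

View pics/g10.png

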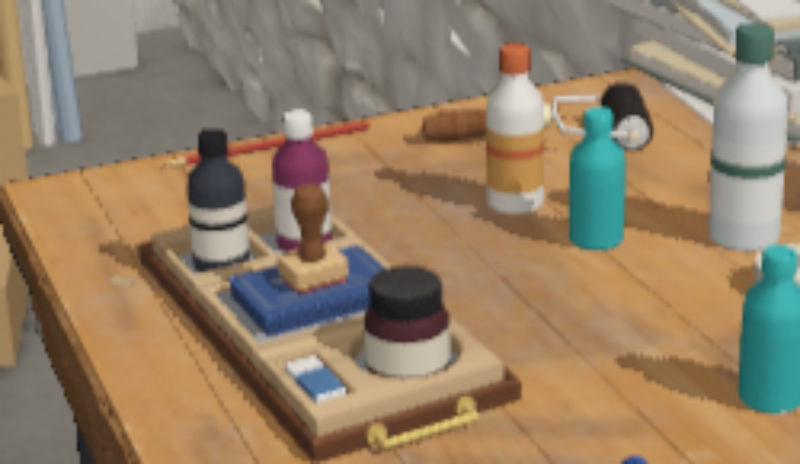

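The stamp stands on the middle of the tin at (313,240), the tin lies flat in its recess, and all three inks are upright in their wells. The glue and cleaner bottles are untouched. I hand the job in.

```bash
python3 -c "
from bench import hand_in
print(hand_in())"
```

```text
the job is handed in; nothing more can be done
None
```

The kit is packed and handed in at about 32 s: both ink bottles and the jar stand upright in their wells, the tin lies flat in its recess with the stamp upright on its middle, and the glue and cleaner bottles were not touched.

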